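Plant the missing corner post in a shuttered socket

ROBOT

A 6-joint arm with a two-finger parallel gripper is mounted at the origin on the work surface. World frame = base frame: x ahead of the robot, y to its left, z up, the work surface at z = 0. Lengths are in m, angles in rad, forces in N, time in s.
With the tool pointing down it reaches from about 0.35 to 0.975 m from the base axis. Payload 4.9 kg.
Tool frame: the origin (TCP) lies at the very end of the fingers, on their centre line; the grasp point (between the pads) lies 19 mm behind it; z points along the fingers, y is the line along which they close (so a half turn about z gives the same grasp; the last joint's range is limited). The gripper opens to 85 mm and grips with 20 to 120 N. Pads are 22 mm wide; open, the fingers measure 114 mm over their backs; the gripper's body (76 mm by 85 mm) begins 54 mm behind the grasp point. The pads swing forward as they close: fully open they stand 13 mm farther back than shut.
Start: joints at [-0.119, 0.053, 1.613, -0, 1.476, -0.119], TCP at [0.625, 0, 0.231] pointing down, gripper open.
Joint ranges: [-3.01, 3.01], [-1.01, 2.22], [0.06, 2.58], [-1.02, 4.17], [0.09, 2.62], [-3.14, 3.14]. Speed limits (rad/s): [2.57, 2.57, 3.14, 3.14, 3.14, 3.14].

INTERFACE

Orientations are given as a rotation vector (axis times angle).
In Python, from station import ctrl, imaging gives the robot as it stands.
- The arm moves only by the tool play_rows, never from a script. Its argument "series" is a list of rows, each a list of 3 entries, a list of its own where there are three numbers: the opening, from 0 (shut) to 1 (fully open), then the shift along the tool's x, y, z each as a share of 0.05 m, from -1 to 1, then the turn, a rotation vector about the tool's x, y, z each as a share of 8 degrees, from -1 to 1. In form: [[grip, [dx, dy, dz], [ax, ay, az]], ...]. A call has 1 to 8 rows; each row shifts and turns the commanded pose from where the row before left it, along the tool's axes as they then stand; what a row does not reach is not made up. A row lasts 1/8 s, in which the tool goes at most 62.5 mm and 10.7 degrees, less where a joint would pass 70% of its speed; a pose out of reach is approached as far as the arm can. A call with a number of a shift or a turn outside -1 to 1 is refused whole. A call with a gripper value outside its range is refused whole. The fingers move at their own pace and stop on an object; "force" is the grip in N (left out, the last holds). Time passes only in rows, so rows that do not move let the fingers close. It gives the time, the measured TCP pose, the force, the opening and the grip force at its end, in the units of the state.
- ctrl.get_obs(): the state, without advancing time (a new reading comes with each control period).
- imaging.get_image(name): name is "scene" or "side" or "wrist"; returns a dict with "color" (420x560x3 uint8, blue, green, red), "fx", "fy", "cx", "cy" (pixels), "extrinsics" (4x4, takes a point from world to camera coordinates); the wrist camera has in their place "hand_eye" (4x4, takes a point from camera to tool coordinates, whose origin is the TCP and whose axes are the flange's). Camera axes: x right, y down, z forward; pixel columns grow to the right and rows downward; lengths in m; the calibration is good to about 2 mm. A picture is of the moment at which its call begins: read the wrist's pose just before it. There is no depth.
- ctrl.finish_job(): hands the job in; it is judged then, once.
The state is a dict: "t": time; "q": joint angles; "dq": joint speeds; "effort": joint torques, N m; "tool_pos": TCP position; "tool_rot": TCP orientation; "contact_force": force on the tool from outside, world axes, zero at the start; "wrist_torque": the same for the moment, N m; "opening": finger opening in m; "grip_force": force on a finger pad.
Only numpy, scipy, OpenCV 4.12 (cv2) and the standard library are available. Lean on these libraries where they do the work, as an engineer would, in place of code of your own. Each camera call takes 0.05 s, during which the arm holds its last target. There are 200 camera calls.

TASK

The laptop board repair cradle is missing its fourth corner post. Take the blue square-headed post out of the tool rack, feel for the hidden socket inside the yellow-framed black window by sweeping the post's foot gently over the black face until it drops in, then press it fully home so that its collar lies flat on the face, and let go with the post standing upright. Press gently throughout and leave everything else on the bench where it is.

Things in the scene. Friction and masses are not known exactly. Their poses are not given: they have to be found in the camera images.
- post: Post, 74 mm tall, 90 to 160 g, standing head up in one of the rack's three holes (which one varies). From below: round steel foot 12 mm in diameter, 22 mm long, 1.5 mm chamfer at its end; steel collar 22 mm in diameter, 6 mm thick; blue square head 20 x 20 mm, 46 mm tall. Origin at the middle of the foot's end face, z up along the post, x and y square to the head's flats.
- post_tip (a point): The middle of the post's foot end face (the same point as the post's origin).
- post_head (a point): A point inside the blue head on the post's axis, 58 mm above the foot's end: a good place to grip. Gripped here across two flats with about 55 N the post does not turn or slip in the fingers.
- rack: Light grey block, 50 (x) x 170 (y) x 26 mm tall, fixed to the table, origin under its centre. Three vertical through holes 14 mm in diameter lie in a row along its y, at y = -55, 0 and +55 mm. Three tools stand in them, collars on the block's top, foot ends 4 mm above the table.
- cradle: Aluminium cradle fixed to the table. Its near-left corner is a square pod, 104 x 104 mm, with a yellow top frame. Origin under the pod's middle at table height, z up, x and y along its sides. From the pod a 20 mm thick deck runs to x = 148 mm and to y = -292 mm. Fixed posts stand on the deck at (136, 36), (136, -280) and (-40, -280) mm, tops 72 mm above the table.
- frame_top (a point): The middle of the yellow frame's 44 x 44 mm square window, level with the frame's top, 34 mm above the table. The socket below is easily damaged: more than 40 N between post and cradle, in any direction, ruins it.
- window (a point): The middle of the window on the hard, smooth, level black face, 30 mm above the table; axes as the cradle's. Hidden under the face is a vertical blind hole, its centre up to 7 mm from this point along x and up to 7 mm along y, different each time and not measured. Fully home, the post's collar lies on the face and the foot's end is 22 mm below it.
- pod_base (a point): The cradle's origin, below the window. The hidden hole above it: round, 13.5 mm bore, 1.5 mm chamfer, 25 mm deep, covered by a flush black spring shutter that gives way straight down under 0.5 to 1 N once the foot stands over the hole. A foot swept upright in light contact (3 to 8 N) sinks in when about 1.5 mm or less off the hole's centre; elsewhere the face does not give.
- driver: Bystander: orange round-headed driver bit handle, 22 mm in diameter, 72 mm tall, in another rack hole. Same foot and collar as the post. Origin at its foot end.
- probe: Bystander: slim white round-headed probe, 16 mm in diameter narrowing to 10, 78 mm tall, in another rack hole. Same foot and collar. Origin at its foot end.
- board: Bystander: green circuit board, 130 x 190 mm, 12 mm tall with its parts, lying loose on the cradle's deck. Origin at the centre of its underside.
- fan: Bystander: black laptop cooling fan, 75 x 85 x 14 mm. Origin at the centre of its underside.
- drive: Bystander: silver disk drive, 100 x 70 x 10 mm. Origin at the centre of its underside.
- solvent: Bystander: white solvent bottle with a yellow cap, 56 mm in diameter, 150 mm tall. Origin at the centre of its underside.
- dispenser: Bystander: turquoise jar with a black cap, 56 mm in diameter, 90 mm tall. Origin at the centre of its underside.
- screwdriver: Bystander: screwdriver lying on the bench, 180 mm long.

How it is judged:
On the way, in this order (a step that is already met when the one before it is completed fails the run):
1. the post is out of the rack: its foot end is more than 36 mm above the table (height (world z) of post_tip above 0.036 m), for 0.1 s.
2. the foot has found the socket: its end is more than 6 mm below the black face inside the window (x of post_tip in the frame of window between -0.011 and 0.011 m and y of post_tip in the frame of window between -0.011 and 0.011 m and z of post_tip in the frame of window below -0.006 m), for 0.1 s.
At the end, for the whole second after the job is handed in: The post stands in the cradle's socket: its foot end within 11 mm of the window's middle along the window's x and y and at least 20.5 mm below the black face (22 mm is collar on face), upright within 0.06 rad, released and at rest (x of post_tip in the frame of window between -0.011 and 0.011 m and y of post_tip in the frame of window between -0.011 and 0.011 m and z of post_tip in the frame of window below -0.0205 m and angle between post's own z axis and vertical below 0.06 rad and linear speed of post below 0.01 m/s and angular speed of post below 0.1 rad/s); the robot touches nothing.
It fails at once if more than 40 N between the post and the cradle or its socket (contact force between post and cradle above 40 N).
It fails at once if the gripper or arm presses on the cradle with more than 40 N (contact force between any of the fingers, the arm and cradle above 40 N).
It fails at once if a bystander is moved by more than 15 mm (distance of any of driver, probe, board, fan, drive, solvent, dispenser, screwdriver from where it was at the start of the episode above 0.015 m).
It also fails if it takes over 67 s, if anything falls off the work surface, if the arm or the gripper's body presses on something with over 40 N, if the wrist force passes 120 N, or if a joint passes its speed limit or range.

## Working session

There is one attempt and no reset: what is moved stays moved. The work goes in short steps, Python scripts to look and compute and a tool call to move; the robot and the scene stay as the last step left them, time stands still between calls to the robot, and variables do not carry over. Pictures are saved under pics/ and viewed, at most 10 in all, crops included, and the job is handed in when it is done.

Besides the shell and the picture viewer there is one more tool, called after "Call:" as name(argument=value, ...) on one line, values as JSON. play_rows: Moves the arm, as the interface text tells. Shift numbers are shares of 0.05 m and turn numbers shares of 8 degrees, none past 1 either way. Its arguments: {"type":"object","properties":{"series":{"type":"array"},"force":{"type":"number"}},"required":["series"]}

```bash
mkdir -p pics; ls; python3 - <<'E'
from station import ctrl, imaging
import cv2, numpy as np
o=ctrl.get_obs(); print(o)
for n in("scene","side","wrist"):
    d=imaging.get_image(n); cv2.imwrite(f"pics/{n}0.png",d["color"])
    print(n,d["fx"],d["cx"],d["cy"],np.round(d.get("extrinsics",d.get("hand_eye")),4).tolist())
E
```

```text
pics
{'t': 0.0, 'q': array([-1.19010122e-01,  5.33452393e-02,  1.61427637e+00, -1.80980489e-05,
        1.47596353e+00, -1.19016452e-01]), 'dq': array([-0.00035602, -0.00033763,  0.00075231,  0.00113415, -0.00125008,
       -0.00182736]), 'effort': array([ 2.70554956e-04, -3.93670499e+01, -3.70175600e+01, -1.62778279e-04,
        6.93513779e-03, -6.06393527e-06]), 'tool_pos': array([6.24394158e-01, 6.14619469e-05, 2.30080731e-01]), 'tool_rot': array([-2.22033248e+00, -2.22035038e+00,  1.95594722e-03]), 'contact_force': array([-0.06008894,  0.8049746 , -0.85264799]), 'wrist_torque': array([ 0.04689501,  0.03745872, -0.00259161]), 'grip_force': 0.0, 'opening': 0.08580344673964}
scene 440.69304694999795 278.7279550844538 209.2344048455671 [[-0.7043, 0.7097, -0.0128, 0.4257], [0.5241, 0.5077, -0.6838, -0.2036], [-0.4788, -0.4883, -0.7296, 1.514], [0.0, 0.0, 0.0, 1.0]]
side 464.6066950339774 276.43053773212466 211.57568360544246 [[-0.9957, -0.0926, 0.0046, 0.519], [-0.0531, 0.5298, -0.8465, 0.1174], [0.076, -0.8431, -0.5324, 1.1842], [0.0, 0.0, 0.0, 1.0]]
wrist 331.4489215146375 276.7201053882825 203.58764771214277 [[-0.0009, -0.9617, -0.2742, 0.0695], [1.0, -0.0009, 0.0, -0.0003], [-0.0003, -0.2742, 0.9617, -0.1428], [0.0, 0.0, 0.0, 1.0]]
```

View pics/scene0.png

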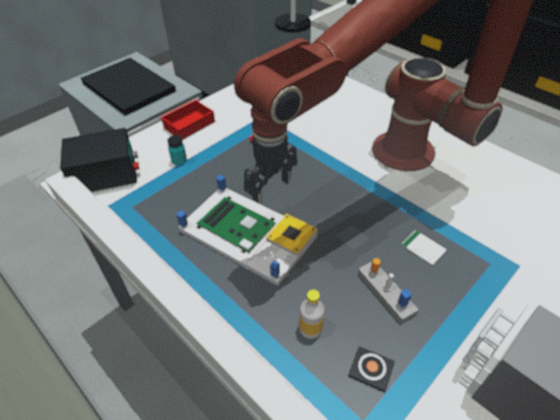

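View pics/wrist0.png

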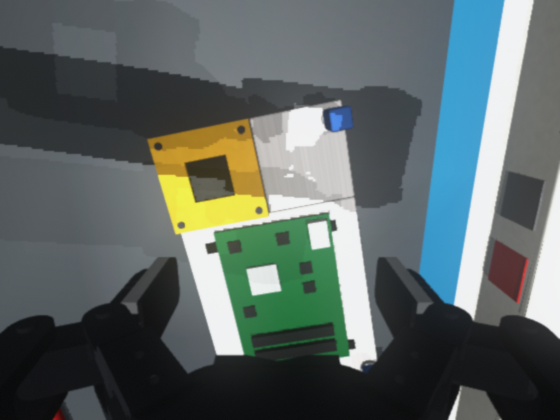

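The wrist view shows the black window near (210,178) in the yellow frame. In the scene view the rack is at (388,290), with the blue post at its near-right end at (405,298).

```bash
cat > h.py <<'E'
from station import ctrl, imaging
import cv2, numpy as np
from scipy.spatial.transform import Rotation as R
def cam(n):
    o=ctrl.get_obs(); d=imaging.get_image(n)
    if n=="wrist":
        T=np.eye(4);T[:3,:3]=R.from_rotvec(o["tool_rot"]).as_matrix();T[:3,3]=o["tool_pos"]
        d["c2w"]=T@d["hand_eye"]
    else: d["c2w"]=np.linalg.inv(d["extrinsics"])
    d["hsv"]=cv2.cvtColor(d["color"],cv2.COLOR_BGR2HSV); return d
def ray(d,u,v):
    r=d["c2w"][:3,:3]@np.array([(u-d["cx"])/d["fx"],(v-d["cy"])/d["fy"],1]); return d["c2w"][:3,3],r
def plane(d,u,v,z):
    c,r=ray(d,u,v); return c+r*(z-c[2])/r[2]
def cross(a,b):
    A=[];B=[]
    for c,r in(a,b):
        r=r/np.linalg.norm(r);P=np.eye(3)-np.outer(r,r);A.append(P);B.append(P@c)
    return np.linalg.lstsq(np.vstack(A),np.hstack(B),rcond=None)[0]
def blobs(d,lo,hi,amin=30):
    m=cv2.inRange(d["hsv"],lo,hi); n,l,s,c=cv2.connectedComponentsWithStats(m)
    return m,l,[(i,s[i],c[i]) for i in range(1,n) if s[i][4]>=amin]
E
python3 - <<'E'
from h import *
for n in("scene","side"):
    d=cam(n); m,l,b=blobs(d,(108,130,40),(125,255,255),30)
    for i,s,c in b: print(n,s,np.round(c,1),np.round(plane(d,*c,0.07),3))
d=cam("wrist"); m,l,b=blobs(d,(18,150,80),(32,255,255),500)
for i,s,c in b:
    print(s,c)
m=cv2.inRange(d["hsv"],(12,120,60),(35,255,255))
cs,h=cv2.findContours(m,cv2.RETR_CCOMP,cv2.CHAIN_APPROX_NONE)
for c in cs:
    if cv2.contourArea(c)>300:
        q=cv2.boxPoints(cv2.minAreaRect(c)); print(cv2.contourArea(c)); print(np.round([plane(d,*p,0.034) for p in q],4), plane(d,*q.mean(0),.034))
E
```

```text
scene [217 178   8  11  33] [220.5 183.3] [ 0.586 -0.261  0.07 ]
scene [177 214   9  11  33] [181.6 219. ] [ 0.753 -0.229  0.07 ]
scene [272 263   6  11  35] [274.  267.9] [0.691 0.07  0.07 ]
scene [400 294  11  12  48] [403.6 299.5] [0.543 0.352 0.07 ]
side [267 171   6  15  88] [269.5 178. ] [ 0.565 -0.243  0.07 ]
side [209 174   7  15  94] [212.3 180.7] [ 0.732 -0.209  0.07 ]
side [206 232   9  19 133] [210.2 241.1] [0.673 0.092 0.07 ]
side [251 316  12  25 243] [256.7 327.8] [0.526 0.36  0.07 ]
[ 147  119  121  114 7897] [208.95491959 174.68988223]
9664.0
[[ 0.4927  0.0412  0.034 ]
 [ 0.596   0.0616  0.034 ]
 [ 0.6152 -0.0402  0.034 ]
 [ 0.5032 -0.0643  0.034 ]] [0.55194861 0.00179919 0.034     ]
1612.0
[[ 0.5295  0.0167  0.034 ]
 [ 0.5715  0.0262  0.034 ]
 [ 0.5797 -0.0172  0.034 ]
 [ 0.5363 -0.0274  0.034 ]] [ 5.54279619e-01 -2.79351284e-05  3.40000000e-02]
```

View pics/side0.png

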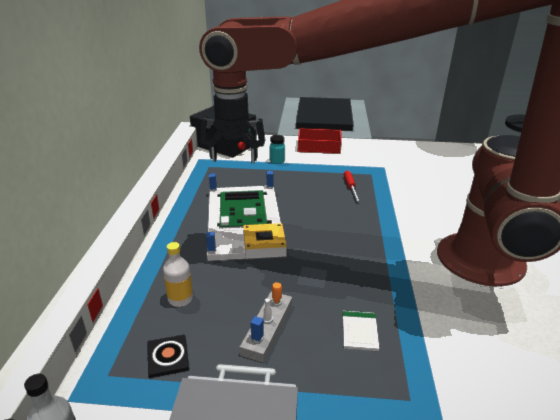

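Call:
play_rows(series=[[1,[1,-0.33,0],[0,0,0]],[1,[1,-0.33,0],[0,0,0]],[1,[1,-0.33,0],[0,0,0]],[1,[1,-0.33,0],[0,0,0]],[1,[1,-0.33,0],[0,0,0]],[1,[0.6,-0.25,0],[0,0,0]],[1,[0,0,0],[0,0,0]],[1,[0,0,0],[0,0,0]]])

```text
t: 1.3
tool_pos: [0.5301, 0.2796, 0.2312]
tool_rot: [2.221, 2.221, -0.0]
contact_force: [-0.8, 0.1, 0.3]
opening: 0.0852
grip_force: 0.0
```

```bash
python3 - <<'E'
from h import *
P=[]
for n in("scene","side"):
    d=cam(n); m,l,b=blobs(d,(108,130,40),(125,255,255),30)
    i,s,c=max(b,key=lambda t:t[2][1]); print(n,c); P.append(ray(d,*c))
print("cross",cross(*P))
d=cam("wrist"); cv2.imwrite("pics/w1.png",d["color"]); o=ctrl.get_obs(); print(o["t"],o["tool_pos"],o["tool_rot"])
m,l,b=blobs(d,(108,100,40),(128,255,255),80)
for i,s,c in b: print(s,c,plane(d,*c,.078))
E
```

```text
scene [403.66666667 300.28888889]
side [256.576 327.688]
cross [0.53001313 0.34702071 0.05280925]
1.45 [0.53048703 0.27897564 0.2312902 ] [ 2.22308377e+00  2.21956180e+00 -1.27560549e-04]
[261  99  26  27 195] [275.41025641 114.48717949] [0.52921095 0.34397379 0.078     ]
```

View pics/w1.png

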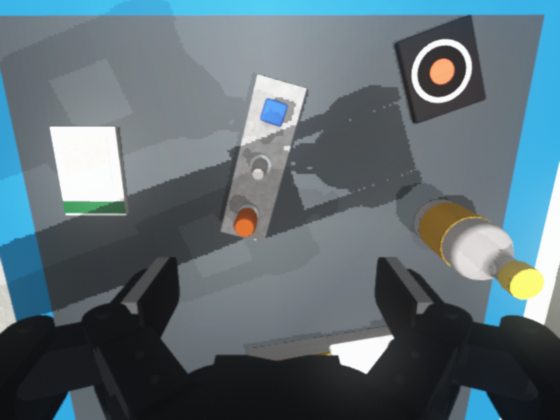

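The wrist picture shows the blue head at (275,112), the probe at (260,168) and the driver at (244,222); the rack is tilted about 15°. Now I'll measure the head's yaw.

```bash
python3 - <<'E'
from h import *
d=cam("wrist"); c=d["color"][85:140,245:305]; cv2.imwrite("pics/crop1.png",cv2.resize(c,None,fx=10,fy=10,interpolation=cv2.INTER_NEAREST))
# rack axis from neighbours
m=cv2.inRange(d["hsv"],(108,100,130),(128,255,255)); m[:, :240]=0; m[:,310:]=0; m[150:]=0
k=cv2.findContours(m,0,1)[0]; k=max(k,key=cv2.contourArea); q=cv2.boxPoints(cv2.minAreaRect(k))
P=np.array([plane(d,*p,.078) for p in q]);print(q,P)
for i in range(4): e=P[(i+1)%4]-P[i]; print(np.linalg.norm(e),np.degrees(np.arctan2(e[1],e[0])))
print(P.mean(0))
E
```

```text
[[259.30002  119.1     ]
 [266.6       97.200005]
 [287.6      104.200005]
 [280.30002  126.1     ]] [[0.51530803 0.34012055 0.078     ]
 [0.52182611 0.35817358 0.078     ]
 [0.53973697 0.35242227 0.078     ]
 [0.53349839 0.33416524 0.078     ]]
0.019193680395739966 70.14778307268129
0.018811608653923846 -17.80221214733991
0.01929349657140166 -108.86575244797507
0.019140397601986086 161.8721690606608
[0.52759237 0.34622041 0.078     ]
```

View pics/crop1.png

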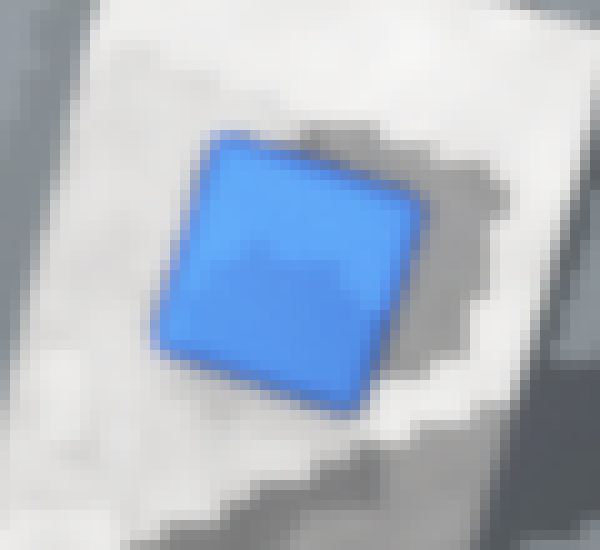

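Call:
play_rows(series=[[1,[0.67,-0.03,0],[0,0,0]],[1,[0.67,-0.02,0],[0,0,0]],[1,[0,0,0.4],[0,0,0.77]],[1,[0,0,0.5],[0,0,0.77]],[1,[0,0,0.5],[0,0,0.77]],[1,[0,0,0.5],[0,0,0]],[1,[0,0,0],[0,0,0]],[1,[0,0,0],[0,0,0]]])

```text
t: 2.5
tool_pos: [0.5283, 0.3469, 0.1374]
tool_rot: [2.55, 1.835, 0.002]
contact_force: [-0.3, 0.3, 0.1]
opening: 0.0857
grip_force: 0.0
```

```bash
python3 - <<'E'
from h import *
d=cam("wrist"); cv2.imwrite("pics/w2.png",d["color"]); o=ctrl.get_obs(); print(o["t"],o["tool_pos"],o["tool_rot"])
print(R.from_rotvec(o["tool_rot"]).as_matrix().round(3))
m=cv2.inRange(d["hsv"],(108,100,130),(128,255,255))
for k in cv2.findContours(m,0,1)[0]:
    if cv2.contourArea(k)<200: continue
    q=cv2.boxPoints(cv2.minAreaRect(k));P=np.array([plane(d,*p,.078) for p in q]);print(q.round().tolist(),P.mean(0))
    for i in range(2): e=P[(i+1)%4]-P[i]; print(np.linalg.norm(e),np.degrees(np.arctan2(e[1],e[0])))
E
```

```text
2.55 [0.52854334 0.34712566 0.13803883] [2.54943325 1.83502572 0.00390811]
[[ 0.317  0.948  0.002]
 [ 0.948 -0.317  0.001]
 [ 0.002  0.002 -1.   ]]
[[262.0, 222.0], [290.0, 222.0], [290.0, 236.0], [262.0, 236.0]] [0.52593972 0.34201862 0.078     ]
0.018054339407523757 -18.594042023680526
0.009653307074483149 -107.9397445658967
```

View pics/w2.png

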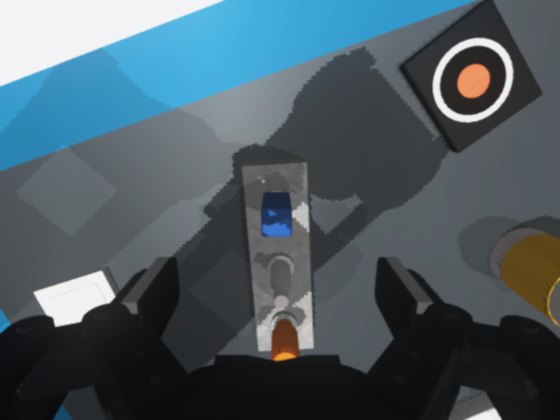

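The post is straight between the fingers, its head top at about (276,222) and square to the tool. Descending and gripping.

Call:
play_rows(series=[[1,[0,0,0.6],[0,0,0]],[1,[0,0,0.6],[0,0,0]],[1,[0,0,0.5],[0,0,0]],[1,[0,0,0.15],[0,0,0]],[1,[0,0,0],[0,0,0]],[0,[0,0,0],[0,0,0]],[0,[0,0,0],[0,0,0]],[0,[0,0,0],[0,0,0]]], force=55)

```text
t: 3.55
tool_pos: [0.5279, 0.3472, 0.0446]
tool_rot: [2.549, 1.836, 0.002]
contact_force: [-0.0, 0.0, 0.5]
opening: 0.0323
grip_force: 0.0
```

Call:
play_rows(series=[[0,[0,0,0],[0,0,0]],[0,[0,0,0],[0,0,0]],[0,[0,0,0],[0,0,0]],[0,[0,0,0],[0,0,0]]])

```text
t: 4.05
tool_pos: [0.5278, 0.3472, 0.0443]
tool_rot: [2.549, 1.836, 0.001]
contact_force: [-0.4, -0.2, 3.9]
opening: 0.0193
grip_force: 54.2
```

Call:
play_rows(series=[[0,[0,0,-0.5],[0,0,0]],[0,[0,0,-0.6],[0,0,0]],[0,[0,0,-0.5],[0,0,-0.95]],[0,[0,0,-0.5],[0,0,-0.95]],[0,[0,0,-0.5],[0,0,-0.95]],[0,[0,0,0],[0,0,-0.95]],[0,[0,0,0],[0,0,0]],[0,[0,0,0],[0,0,0]]])

```text
t: 5.05
tool_pos: [0.5268, 0.3467, 0.1724]
tool_rot: [-1.98, -2.438, 0.003]
contact_force: [-0.7, -0.1, -1.6]
opening: 0.0196
grip_force: 55.8
```

Call:
play_rows(series=[[0,[-0.984,-0.143,0],[0,0,0]],[0,[-0.984,-0.143,0],[0,0,0]],[0,[-0.984,-0.143,0],[0,0,0]],[0,[-0.984,-0.143,0],[0,0,0]],[0,[-0.984,-0.143,0],[0,0,0]],[0,[-0.984,-0.143,0],[0,0,0]],[0,[-0.984,-0.143,0],[0,0,0]],[0,[-0.984,-0.143,0],[0,0,0]]])

```text
t: 6.05
tool_pos: [0.5523, -0.0514, 0.1731]
tool_rot: [-1.98, -2.438, 0.001]
contact_force: [0.4, -0.3, -0.4]
opening: 0.0192
grip_force: 55.8
```

Call:
play_rows(series=[[0,[0,0,0],[0,0,0]],[0,[0,0,0],[0,0,0]],[0,[0,0,0],[0,0,0]],[0,[0,0,0],[0,0,0]]])

```text
t: 6.55
tool_pos: [0.5527, -0.0488, 0.1737]
tool_rot: [-1.977, -2.441, 0.0]
contact_force: [0.6, 0.5, -1.7]
opening: 0.0194
grip_force: 55.8
```

```bash
cat > win.py <<'E'
from h import *
d=cam("wrist"); cv2.imwrite("pics/w3.png",d["color"]); o=ctrl.get_obs()
M=R.from_rotvec(o["tool_rot"]).as_matrix(); print(o["t"],o["tool_pos"],o["contact_force"],o["grip_force"]);print(M.round(3))
m=cv2.inRange(d["hsv"],(12,120,60),(35,255,255))
for c in cv2.findContours(m,cv2.RETR_CCOMP,cv2.CHAIN_APPROX_NONE)[0]:
    if cv2.contourArea(c)>600:
        q=cv2.boxPoints(cv2.minAreaRect(c)); P=np.array([plane(d,*p,0.034) for p in q]); print(cv2.contourArea(c),q.round().tolist(),P.mean(0).round(4))
        for i in range(4): e=P[(i+1)%4]-P[i]; print("  ",np.linalg.norm(e).round(4),np.degrees(np.arctan2(e[1],e[0])).round(1))
E
python3 win.py
```

```text
6.6 [ 0.55277487 -0.04893534  0.17372316] [-0.14436257  0.5587646  -0.09593829] 55.802990198135376
[[-0.208  0.978 -0.   ]
 [ 0.978  0.208  0.   ]
 [ 0.    -0.    -1.   ]]
15557.0 [[225.0, 196.0], [227.0, 69.0], [357.0, 70.0], [355.0, 198.0]] [5.545e-01 2.000e-04 3.400e-02]
   0.1046 98.9
   0.1034 11.3
   0.1049 -75.0
   0.1146 -168.8
2666.5 [[265.0, 110.0], [317.0, 110.0], [317.0, 163.0], [265.0, 163.0]] [ 5.544e-01 -4.000e-04  3.400e-02]
   0.0427 12.0
   0.0437 -76.1
   0.0445 -168.0
   0.0437 101.4
```

View pics/w3.png

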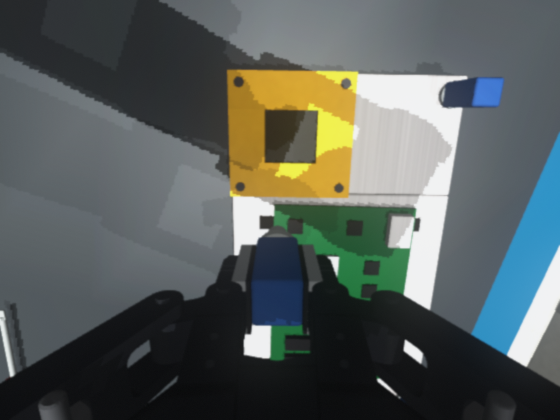

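Window at (0.5545, -0.0003), yaw 12°, with the foot's end visible near (280,230). One crop to measure the foot's offset in the grip.

```bash
python3 - <<'E'
import cv2
from h import *
d=imaging.get_image("wrist");c=d["color"][210:260,245:315]; cv2.imwrite("pics/crop2.png",cv2.resize(cv2.convertScaleAbs(c,alpha=1.6),None,fx=10,fy=10,interpolation=cv2.INTER_NEAREST))
H=np.linalg.inv(d["hand_eye"])
for p in([.006,0,.0405],[0,-.006,.0405],[0,.006,.0405],[0.01,-.01,-.034],[0.01,.01,-.034],[.011,0,.0185]):
    q=H[:3,:3]@p+H[:3,3]; print(p,d["cx"]+d["fx"]*q[0]/q[2],d["cy"]+d["fy"]*q[1]/q[2])
E
```

```text
[0.006, 0, 0.0405] 277.2034886049879 222.10029711820474
[0, -0.006, 0.0405] 267.0302175708177 231.74130110949466
[0, 0.006, 0.0405] 287.3864946680156 231.72293736666094
[0.01, -0.01, -0.034] 250.1379363856682 278.69249203061514
[0.01, 0.01, -0.034] 304.92144701008175 278.64328656127975
[0.011, 0, 0.0185] 277.2680246889982 226.91006007294934
```

View pics/crop2.png

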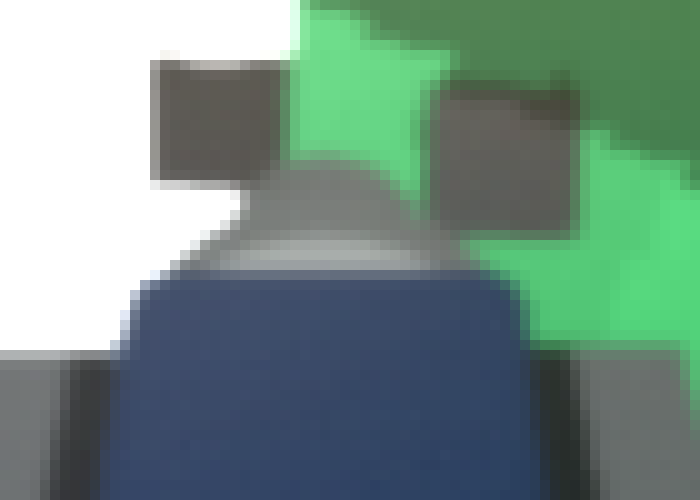

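Call:
play_rows(series=[[0,[0.5,0.12,0],[0,0,0]],[0,[0.47,0.12,0.3],[0,0,0]],[0,[0,0,0.5],[0,0,0]],[0,[0,0,0.5],[0,0,0]],[0,[0,0,0.4],[0,0,0]],[0,[0,0,0.2],[0,0,0]],[0,[0,0,0],[0,0,0]],[0,[0,0,0],[0,0,0]]])

```text
t: 7.65
tool_pos: [0.5554, -0.0001, 0.0799]
tool_rot: [1.978, 2.439, 0.001]
contact_force: [0.7, 0.9, -0.5]
opening: 0.0193
grip_force: 55.8
```

Call:
play_rows(series=[[0,[0,0,0.04],[0,0,0]],[0,[0,0,0.04],[0,0,0]],[0,[0,0,0.02],[0,0,0]],[0,[0,0,0],[0,0,0]],[0,[0,0,0],[0,0,0]]])

```text
t: 8.28
tool_pos: [0.5545, 0.0, 0.0738]
tool_rot: [-1.979, -2.44, 0.0]
contact_force: [0.4, 1.1, -1.5]
opening: 0.0193
grip_force: 55.8
```

Call:
play_rows(series=[[0,[0,0,0.02],[0,0,0]],[0,[0,0,0.02],[0,0,0]],[0,[0,0,0.01],[0,0,0]],[0,[0,0,0],[0,0,0]]])

```text
t: 8.78
tool_pos: [0.5545, 0.0, 0.0712]
tool_rot: [-1.979, -2.44, 0.0]
contact_force: [0.0, -0.6, -0.6]
opening: 0.0193
grip_force: 55.8
```

Call:
play_rows(series=[[0,[0,0,0.02],[0,0,0]],[0,[0,0,0],[0,0,0]],[0,[0,0,0],[0,0,0]]])

```text
t: 9.15
tool_pos: [0.5546, 0.0, 0.0703]
tool_rot: [1.979, 2.44, 0.0]
contact_force: [0.8, 0.6, -1.0]
opening: 0.0192
grip_force: 56.0
```

Call:
play_rows(series=[[0,[0,0,0.01],[0,0,0]],[0,[0,0,0],[0,0,0]]])

```text
t: 9.4
tool_pos: [0.5547, -0.0, 0.0702]
tool_rot: [1.979, 2.44, 0.0]
contact_force: [-0.9, 0.0, 1.8]
opening: 0.019
grip_force: 56.3
```

Call:
play_rows(series=[[0,[0,0,0.005],[0,0,0]],[0,[0,0,0],[0,0,0]]])

```text
t: 9.65
tool_pos: [0.5547, -0.0, 0.0701]
tool_rot: [1.979, 2.44, 0.0]
contact_force: [-1.6, 0.6, 5.0]
opening: 0.0192
grip_force: 56.7
```

Call:
play_rows(series=[[0,[0,0,0.005],[0,0,0]],[0,[0,0,0],[0,0,0]]])

```text
t: 9.9
tool_pos: [0.5548, -0.0, 0.0701]
tool_rot: [1.979, 2.44, 0.0]
contact_force: [-2.4, 0.6, 6.1]
opening: 0.0196
grip_force: 56.9
```

Call:
play_rows(series=[[0,[0,0.017,0],[0,0,0]],[0,[0,0.017,0],[0,0,0]],[0,[0,0.017,0],[0,0,0]]])

```text
t: 10.28
tool_pos: [0.5556, 0.0001, 0.0699]
tool_rot: [-1.976, -2.438, 0.006]
contact_force: [-10.2, -1.7, 10.8]
opening: 0.0194
grip_force: 57.5
```

Call:
play_rows(series=[[0,[0,0.017,0],[0,0,0]],[0,[0,0.017,0],[0,0,0]],[0,[0,0.017,0],[0,0,0]]])

```text
t: 10.65
tool_pos: [0.5581, 0.0006, 0.0699]
tool_rot: [-1.977, -2.438, 0.006]
contact_force: [-8.4, -0.6, 10.0]
opening: 0.0194
grip_force: 57.5
```

Call:
play_rows(series=[[0,[0,0.017,0],[0,0,0]],[0,[0,0.017,0],[0,0,0]],[0,[0,0.017,0],[0,0,0]]])

```text
t: 11.02
tool_pos: [0.5607, 0.0011, 0.0699]
tool_rot: [-1.977, -2.438, 0.006]
contact_force: [-8.5, -1.8, 10.4]
opening: 0.0195
grip_force: 57.4
```

Call:
play_rows(series=[[0,[0,0.02,-0.01],[0,0,0]],[0,[0,0.02,0],[0,0,0]],[0,[0,0,0],[0,0,0]]])

```text
t: 11.4
tool_pos: [0.5631, 0.0016, 0.07]
tool_rot: [-1.978, -2.439, 0.004]
contact_force: [-5.0, -1.5, 6.7]
opening: 0.0194
grip_force: 56.9
```

Call:
play_rows(series=[[0,[0.02,0,0],[0,0,0]],[0,[0.02,0,0],[0,0,0]],[0,[0,-0.02,0],[0,0,0]],[0,[0,-0.02,0],[0,0,0]]])

```text
t: 11.9
tool_pos: [0.5627, 0.0036, 0.0702]
tool_rot: [1.978, 2.438, 0.003]
contact_force: [1.8, -0.0, 2.5]
opening: 0.0193
grip_force: 56.2
```

Call:
play_rows(series=[[0,[0,-0.02,0],[0,0,0]],[0,[0,-0.02,0],[0,0,0]],[0,[0,-0.02,0],[0,0,0]]])

```text
t: 12.28
tool_pos: [0.5592, 0.0032, 0.0702]
tool_rot: [1.978, 2.44, 0.002]
contact_force: [2.6, 1.0, 3.2]
opening: 0.0194
grip_force: 56.4
```

Call:
play_rows(series=[[0,[0,-0.02,0.004],[0,0,0]],[0,[0,-0.02,0],[0,0,0]],[0,[0,-0.02,0],[0,0,0]]])

```text
t: 12.65
tool_pos: [0.5564, 0.0023, 0.0702]
tool_rot: [1.978, 2.439, 0.002]
contact_force: [4.4, 0.6, 5.7]
opening: 0.0198
grip_force: 56.6
```

Call:
play_rows(series=[[0,[0,-0.02,0],[0,0,0]],[0,[0,-0.02,0],[0,0,0]],[0,[0,-0.02,0],[0,0,0]]])

```text
t: 13.02
tool_pos: [0.5534, 0.0016, 0.0702]
tool_rot: [1.978, 2.439, 0.001]
contact_force: [4.2, 0.4, 4.8]
opening: 0.0191
grip_force: 56.6
```

Call:
play_rows(series=[[0,[0,-0.02,0],[0,0,0]],[0,[0,-0.02,0],[0,0,0]],[0,[0,-0.02,0],[0,0,0]]])

```text
t: 13.4
tool_pos: [0.5504, 0.0009, 0.0701]
tool_rot: [1.978, 2.439, 0.001]
contact_force: [3.0, 0.4, 4.4]
opening: 0.0191
grip_force: 56.6
```

Call:
play_rows(series=[[0,[0,-0.02,0],[0,0,0]],[0,[0,-0.02,0],[0,0,0]],[0,[0,-0.02,0],[0,0,0]]])

```text
t: 13.78
tool_pos: [0.5473, 0.0003, 0.07]
tool_rot: [1.978, 2.439, 0.001]
contact_force: [3.7, 0.6, 3.9]
opening: 0.0193
grip_force: 56.6
```

Call:
play_rows(series=[[0,[0.02,0,-0.006],[0,0,0]],[0,[0.02,0,0],[0,0,0]],[0,[0,0.02,0],[0,0,0]],[0,[0,0.02,0],[0,0,0]]])

```text
t: 14.28
tool_pos: [0.5468, 0.002, 0.0694]
tool_rot: [-1.977, -2.438, 0.007]
contact_force: [-2.3, -4.3, 7.8]
opening: 0.0193
grip_force: 57.1
```

Call:
play_rows(series=[[0,[0,0.02,0],[0,0,0]],[0,[0,0.02,0],[0,0,0]],[0,[0,0.02,0],[0,0,0]]])

```text
t: 14.65
tool_pos: [0.5479, 0.0023, 0.0691]
tool_rot: [-1.974, -2.436, 0.013]
contact_force: [-6.5, -4.9, 9.5]
opening: 0.0195
grip_force: 57.4
```

Call:
play_rows(series=[[0,[0,0.02,0],[0,0,0]],[0,[0,0.02,0],[0,0,0]],[0,[0,0.02,0],[0,0,0]]])

```text
t: 15.02
tool_pos: [0.5496, 0.0041, 0.0683]
tool_rot: [-1.972, -2.432, 0.013]
contact_force: [-9.8, -2.3, 11.3]
opening: 0.0194
grip_force: 57.5
```

Call:
play_rows(series=[[0,[0,0.02,0],[0,0,0]],[0,[0,0.02,0],[0,0,0]],[0,[0,0.02,0],[0,0,0]]])

```text
t: 15.4
tool_pos: [0.5495, 0.005, 0.0661]
tool_rot: [-1.968, -2.428, 0.02]
contact_force: [-14.2, -2.7, 7.9]
opening: 0.0191
grip_force: 57.2
```

Call:
play_rows(series=[[0,[0,0.02,0],[0,0,0]],[0,[0,0.02,0],[0,0,0]],[0,[0,0.02,0],[0,0,0]]])

```text
t: 15.78
tool_pos: [0.5503, 0.0052, 0.0659]
tool_rot: [-1.965, -2.425, 0.027]
contact_force: [-21.0, -3.6, 14.3]
opening: 0.0192
grip_force: 58.0
```

Foot has dropped about 4 mm at (0.550, 0.005). Relieve the side load before pressing.

Call:
play_rows(series=[[0,[0,-0.03,0],[0,0,0]],[0,[0,-0.03,0],[0,0,0]],[0,[0,0,0],[0,0,0]]])

```text
t: 16.15
tool_pos: [0.5494, 0.005, 0.066]
tool_rot: [-1.968, -2.428, 0.019]
contact_force: [-12.9, -2.6, 7.0]
opening: 0.019
grip_force: 57.2
```

```bash
python3 - <<'E'
from h import *
o=ctrl.get_obs(); print(o["t"],o["tool_pos"],o["contact_force"],o["wrist_torque"]);print(R.from_rotvec(o["tool_rot"]).as_matrix().round(4))
E
```

```text
16.15 [0.54941133 0.00501394 0.06601133] [-12.92137492  -2.55002751   7.01552561] [-0.40473406  2.64642307 -0.02018126]
[[-2.070e-01  9.781e-01 -2.060e-02]
 [ 9.783e-01  2.070e-01  7.000e-04]
 [ 4.900e-03 -2.000e-02 -9.998e-01]]
```

Call:
play_rows(series=[[0,[0,-0.03,0],[0,0,0]],[0,[0,-0.03,0],[0,0,0]],[0,[0,-0.03,0],[0,0,0]],[0,[0,0,0],[0,0,0]]])

```text
t: 16.65
tool_pos: [0.5485, 0.0046, 0.0664]
tool_rot: [-1.973, -2.433, 0.008]
contact_force: [-5.6, 0.3, -4.3]
opening: 0.0194
grip_force: 55.7
```

```bash
cat > st.py <<'E'
from h import *
o=ctrl.get_obs(); M=R.from_rotvec(o["tool_rot"]).as_matrix()
print(o["t"],o["tool_pos"].round(4),"F world",o["contact_force"].round(1),"F tool",(M.T@o["contact_force"]).round(1),"T",o["wrist_torque"].round(2),"toolz",M[:,2].round(4))
E
python3 st.py
```

```text
16.65 [0.5485 0.0046 0.0664] F world [-5.6  0.3 -4.3] F tool [ 1.4 -5.4  4.4] T [0.17 1.26 0.01] toolz [-0.0107  0.0018 -0.9999]
```

Call:
play_rows(series=[[0,[0,-0.02,0],[0,0,0]],[0,[0,-0.02,0.02],[0,0,0]],[0,[0,0,0.02],[0,0,0]],[0,[0,0,0],[0,0,0]]])

```text
t: 17.15
tool_pos: [0.5485, 0.0042, 0.0666]
tool_rot: [-1.975, -2.435, 0.004]
contact_force: [-7.6, 2.3, -0.5]
opening: 0.0192
grip_force: 56.3
```

```bash
python3 st.py
```

```text
17.15 [0.5485 0.0042 0.0666] F world [-7.6  2.3 -0.5] F tool [ 3.8 -7.   0.5] T [0.46 1.45 0.06] toolz [-0.0065  0.002  -1.    ]
```

Call:
play_rows(series=[[0,[0.01,-0.02,0],[0,0,0]],[0,[0,-0.01,0.02],[0,0,0]],[0,[0,0,0.02],[0,0,0]],[0,[0,0,0],[0,0,0]]])

```text
t: 17.65
tool_pos: [0.5483, 0.0041, 0.0659]
tool_rot: [-1.977, -2.437, 0.002]
contact_force: [-7.6, 2.2, 3.4]
opening: 0.0192
grip_force: 56.8
```

```bash
python3 st.py
```

```text
17.65 [0.5483 0.0041 0.0659] F world [-7.6  2.2  3.4] F tool [ 3.7 -7.  -3.4] T [ 0.5   1.43 -0.  ] toolz [-0.0032  0.0014 -1.    ]
```

Call:
play_rows(series=[[0,[0.01,-0.02,0],[0,0,0]],[0,[0,-0.01,0.02],[0,0,0]],[0,[0,0,0.02],[0,0,0]],[0,[0,0,0],[0,0,0]]])

```text
t: 18.15
tool_pos: [0.5478, 0.004, 0.0641]
tool_rot: [-1.978, -2.44, -0.001]
contact_force: [-4.2, 2.8, 2.3]
opening: 0.0194
grip_force: 56.5
```

```bash
python3 st.py
```

```text
18.15 [0.5478 0.004  0.0641] F world [-4.2  2.8  2.3] F tool [ 3.6 -3.5 -2.3] T [0.52 0.9  0.02] toolz [-2.e-04  8.e-04 -1.e+00]
```

Call:
play_rows(series=[[0,[0.015,-0.015,0.02],[0,0,0]],[0,[0.01,-0.005,0.02],[0,0,0]],[0,[0,0,0.03],[0,0,0]],[0,[0,0,0.02],[0,0,0]],[0,[0,0,0],[0,0,0]]])

```text
t: 18.77
tool_pos: [0.5467, 0.0046, 0.0593]
tool_rot: [1.979, 2.44, 0.0]
contact_force: [0.4, -0.2, -1.5]
opening: 0.0193
grip_force: 56.1
```

```bash
python3 st.py
```

```text
18.775 [0.5467 0.0046 0.0593] F world [ 0.4 -0.2 -1.5] F tool [-0.2  0.4  1.5] T [-0.01 -0.03  0.01] toolz [ 4.e-04 -2.e-04 -1.e+00]
```

Call:
play_rows(series=[[0,[0,0,0.04],[0,0,0]],[0,[0,0,0.04],[0,0,0]],[0,[0,0,0.04],[0,0,0]],[0,[0,0,0.04],[0,0,0]],[0,[0,0,0.03],[0,0,0]],[0,[0,0,0],[0,0,0]]])

```text
t: 19.52
tool_pos: [0.5463, 0.0048, 0.0497]
tool_rot: [-1.978, -2.44, 0.0]
contact_force: [0.4, -0.2, -1.1]
opening: 0.0196
grip_force: 56.1
```

Call:
play_rows(series=[[0,[0,0,0.02],[0,0,0]],[0,[0,0,0.02],[0,0,0]],[0,[0,0,0],[0,0,0]]])

```text
t: 19.9
tool_pos: [0.5465, 0.0047, 0.0483]
tool_rot: [-1.978, -2.44, 0.0]
contact_force: [-1.7, 0.1, 2.8]
opening: 0.0192
grip_force: 56.8
```

Contact at the expected home height (0.048). A little more press, then release.

Call:
play_rows(series=[[0,[0,0,0.01],[0,0,0]],[0,[0,0,0.005],[0,0,0]],[0,[0,0,0],[0,0,0]]])

```text
t: 20.27
tool_pos: [0.5465, 0.0048, 0.0482]
tool_rot: [-1.978, -2.44, 0.001]
contact_force: [-4.4, 0.6, 7.3]
opening: 0.0193
grip_force: 57.4
```

```bash
python3 st.py
```

```text
20.275 [0.5465 0.0048 0.0482] F world [-4.4  0.6  7.3] F tool [ 1.5 -4.2 -7.3] T [0.17 0.93 0.03] toolz [-7.e-04  0.e+00 -1.e+00]
```

Call:
play_rows(series=[[0.6,[0,0,0],[0,0,0]],[0.6,[0,0,0],[0,0,0]],[0.6,[0,0,0],[0,0,0]],[0.6,[0,0,0],[0,0,0]],[0.6,[0,0,-0.2],[0,0,0]],[0.6,[0,0,-0.4],[0,0,0]],[0.6,[0,0,-0.8],[0,0,0]],[0.6,[0,0,-0.8],[0,0,0]]])

```text
t: 21.28
tool_pos: [0.5468, 0.0047, 0.1599]
tool_rot: [1.978, 2.439, 0.001]
contact_force: [0.4, -0.4, -0.6]
opening: 0.0512
grip_force: 0.0
```

Call:
play_rows(series=[[0.6,[-0.8,0,-0.5],[0,0,0]],[0.6,[-0.6,0,0],[0,0,0]],[0.6,[0,0,0],[0,0,0]],[0.6,[0,0,0],[0,0,0]]])

```text
t: 21.78
tool_pos: [0.5609, -0.0633, 0.1827]
tool_rot: [1.979, 2.44, 0.001]
contact_force: [0.2, 0.1, -0.1]
opening: 0.0512
grip_force: 0.0
```

```bash
python3 st.py; python3 - <<'E'
from h import *
d=cam("wrist"); cv2.imwrite("pics/w4.png",d["color"])
E
```

```text
21.775 [ 0.5609 -0.0633  0.1827] F world [ 0.2  0.1 -0.1] F tool [0.  0.2 0.1] T [ 0.01  0.   -0.01] toolz [ 3.e-04  4.e-04 -1.e+00]
```

View pics/w4.png

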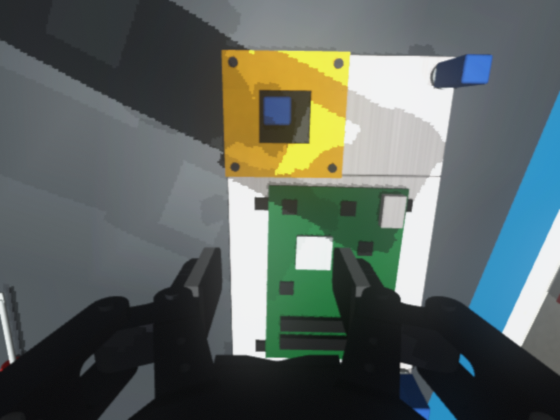

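The post stands upright in the window with its head at (277,108). The board is undisturbed and the gripper is clear.

```bash
python3 -c "
from station import ctrl
print(ctrl.finish_job())"
```

```text
the job is handed in; nothing more can be done
None
```

The job is handed in: the post is released and upright in the hidden socket with its collar down on the face (about 22 mm deep by the arm's own reading), about 22 s in; no force reading went above roughly 26 N, and I touched nothing else.

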